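Slide a loaded plate carrier under the optical bridge of a plate reader and start it

TASK

Load the plate reader: with your fingertips, push the aluminium carrier that holds the 96-well plate along the bed into the low slot under the reader's bridge, nose first, until it is fully home against the stop at the back of the slot. Keep the carrier flat on the bed all the way: do not lift or tip it. Once it is home, press the round start key on top of the bridge and let it come up again; leave the tip box, vial, tube rack and loose cap where they stand.

Things in the scene. Friction and masses are not known exactly. Their poses are not given: they have to be found in the camera images.
- reader: Bench-top plate reader, fixed to the bench: a flat dark bed (top 10 mm above the bench) with a white bridge, 230 mm wide and 150 mm deep, across its rear. Origin: at bench height below the middle of the slot mouth (front face of the bridge); x points into the slot, y to the left looking in, z up. Bed: x -225 to +150 mm, y -115 to +115 mm. Bridge top: z = 65 mm.
- slot_mouth (a point): Middle of the slot mouth, at bed height (10 mm above the reader's origin). The slot is 96 mm wide, 22 mm high and 138 mm deep. Two low aluminium lead-in guides on the bed (12 mm high), from 29 mm before the mouth up to it, flare from about 116 mm apart to 96 mm. Before them the bed is flat and bare, with two thin white lines in line with the slot's sides.
- carrier: Loose aluminium tray, 170 mm long (its x), 92 mm wide, about 0.3 kg, with a white 96-well plate fixed in its front part; 17.5 mm high in all. Origin: centre of its underside; x points to its front (nose). It starts on the bed before the slot, up to 25 mm off to a side and turned up to 0.2 rad. Its long sides are plain upright walls 10 mm high. It slides freely and stays where it is left.
- carrier_lip (a point): Middle of the outer face of the carrier's rear lip, 6 mm above its underside (carrier x = -85 mm): where to push. The lip is upright, 92 mm wide, 12 mm high, 4 mm thick, with 32 mm of empty tray between it and the plate. With the carrier fully home the lip stands 32 mm out in front of the bridge, so the fingers need not go under it.
- carrier_nose (a point): Middle of the carrier's front edge, at its underside (carrier x = +85 mm). Fully home, it meets reader_stop.
- reader_stop (a point): Middle of the rear stop's face at the end of the slot, at bed height (reader x = 138 mm, 10 mm above the bench).
- start_key (a joint): Start key travel in m: 0 up, 0.004 fully pressed; it is sprung (about 4 N fully down) and comes up by itself.
- start_key_top (a point): Top centre of the round grey start key, 22 mm in diameter, in a black surround on the top of the bridge, at reader x = 35 mm, y = -72 mm (on the right when looking in); 12 mm above the bridge's top (77 mm above the bench); it is pressed straight down. Its black surround stands 4 mm above the bridge.
- tip_box: Pipette-tip box with clear lid, 122 x 84 x 55 mm, standing on the bench to the right of the bed (looking in); leave alone. Origin: centre of its underside.
- vial: Amber capped vial, 44 mm in diameter, 85 mm high, standing on the bench to the left of the reader; leave alone. Origin: centre of its underside.
- tube_rack: Green microtube rack, 60 x 110 mm, 37 mm high with its tubes, on the bench to the left of the bridge; leave alone. Origin: centre of its underside.
- cap: Small loose orange cap, 18 mm in diameter, 18 mm high, on the bench to the left of the bed; leave alone. Origin: centre of its underside.
Mind the look-alikes: they are no part of the job. Several things have the shape of the carrier; the one meant has the colours described above.

How it is judged:
By the outcome, as a careful person would: the job done as asked, in the order asked, and still so for the second after the job is handed in, with the robot touching nothing.
It also fails if it takes over 67 s, if anything falls off the work surface, if the arm or the gripper's body presses on something with over 40 N, if the wrist force passes 120 N, or if a joint passes its speed limit or range.

ROBOT

A 6-joint arm with a two-finger parallel gripper is mounted at the origin on the work surface. World frame = base frame: x ahead of the robot, y to its left, z up, the work surface at z = 0. Lengths are in m, angles in degrees, forces in N, time in s.
With the tool pointing down it reaches from about 0.375 to 0.9 m from the base axis. Payload 3.1 kg.
Tool frame: the origin (TCP) lies at the very end of the fingers, on their centre line; the grasp point (between the pads) lies 19 mm behind it (grasp_offset is the distance from the TCP to the grasp point, in m); z points along the fingers, y is the direction in which the jaws open and shut (so a half turn about z gives the same grasp; the last joint's range is limited). The gripper opens to 87 mm and grips with 3 to 60 N. Pads are 19 mm wide; open, the fingers measure 117 mm over their backs; the gripper's body (75 mm by 190 mm) begins 51 mm behind the grasp point.
Start: joints at [-77.263, 30.224, 82.088, -0, 67.689, -10.227], TCP at [0.244, -0.575, 0.223] pointing down, gripper open.
Joint ranges: [-176.69, 176.69], [-43.24, 126.21], [12.49, 139.97], [-82, 262], [0, 151.66], [-163.58, 163.58]. Speed limits (degrees/s): [159.86, 159.86, 180, 180, 180, 180].

INTERFACE

Orientations are given as a 3x3 rotation matrix whose columns are the frame's x, y, z axes.
In Python, from rig import * gives the robot as it stands. The module is installed in compiled form; this text tells all that it offers.
- The arm moves only by the tool play_rows, never from a script. Its argument "plan" is a list that holds one entry, the list of rows, each a list of 7 numbers: the shift along the world's x, y, z each as a share of 5 cm, from -1 to 1, then the turn, a rotation vector about the world's x, y, z each as a share of pi rad, from -1 to 1, then the gripper's target within -1 to 1 (fully open at 1, half-way at 0, shut at -1). A call has 1 to 12 rows; each row shifts and turns the commanded pose from where the row before left it; what a row does not reach is not made up. A row lasts 1/10 s, in which the tool goes at most 50 mm and 8.59 degrees, less where a joint would pass 70% of its speed; a pose out of reach is approached as far as the arm can. A call with a number of a shift or a turn outside -1 to 1 is refused whole. A call with a gripper value outside its range is refused whole. The fingers move at their own pace and stop on an object; the grip force is fixed at half the most. Time passes only in rows, so rows that do not move let the fingers close. It gives the time, the measured TCP pose, the force and the opening at its end, in the units of the state.
- read_state(): the state, without advancing time (a new reading comes with each control period).
- capture(name): name is "side" or "top"; returns the picture (480x640x3 uint8, red, green, blue); there is no depth.
- camera_params(name): a dict with "intrinsics" (3x3 intrinsics, pixels), "k1" (the pictures are not rectified: a ray, as slopes to the right and down, at radius r is drawn at 1 + k1 r^2 times it, then the intrinsics apply), "R" (3x3) and "t" (3): a world point X has camera coordinates R X + t. Camera axes: x right, y down, z forward; pixel columns grow to the right and rows downward; lengths in m; the calibration is good to about 2 mm. A picture is of the moment at which its call begins. camera_params takes no time and is no camera call.
- hand_in(): hands the job in, once; it reports no verdict.
The state is a dict: "time_s": time; "joint_positions": joint angles; "qvel": joint speeds; "tau": joint torques, N m; "position": TCP position; "tcp_rot": TCP orientation; "force": force on the tool from outside, world axes, zero at the start; "moment": the same for the moment, N m; "opening": opening from 0.0 (shut) to 1.0 (fully open).
Only numpy, scipy, OpenCV 4.12 (cv2) and the standard library are available. Lean on these libraries where they do the work, as an engineer would, in place of code of your own. Each camera call takes 0.05 s, during which the arm holds its last target. There are 200 camera calls.

## Working session

There is one attempt and no reset: what is moved stays moved. The work goes in short steps, Python scripts to look and compute and a tool call to move; the robot and the scene stay as the last step left them, time stands still between calls to the robot, and variables do not carry over. Pictures are saved under pics/ and viewed, about 8 in all and at most 12, crops included, and the job is handed in when it is done.

Besides the shell and the picture viewer there is one more tool, called after ">>>" as name(argument=value, ...), one argument or row to a line, values as JSON. play_rows: Moves the arm, as the interface text tells. Its arguments: {"type":"object","properties":{"plan":{"type":"array"}},"required":["plan"]}

```bash
mkdir -p pics; cat > h.py <<'E'
from rig import *
import numpy as np, cv2
def ray(cam,u,v):
    p=camera_params(cam);K=np.array(p["intrinsics"]);R=np.array(p["R"]);t=np.array(p["t"])
    d=np.array([(u-K[0,2])/K[0,0],(v-K[1,2])/K[1,1]]);s=d.copy()
    for _ in range(20): s=d/(1+p["k1"]*(s@s))
    return -R.T@t, R.T@np.array([s[0],s[1],1])
def onz(cam,u,v,z):
    c,d=ray(cam,u,v); return c+d*(z-c[2])/d[2]
def proj(cam,X):
    p=camera_params(cam);c=np.array(p["R"])@np.array(X)+np.array(p["t"]);s=c[:2]/c[2]
    s=s*(1+p["k1"]*(s@s));K=np.array(p["intrinsics"]);return K[0,0]*s[0]+K[0,2],K[1,1]*s[1]+K[1,2]
def snap(cam,f):
    im=capture(cam); cv2.imwrite("pics/"+f,im[...,::-1]); return im
E
python3 - <<'E'
from h import *
for c in("top","side"):
    snap(c,c+"0.png"); print(c,{k:np.round(v,3).tolist() for k,v in camera_params(c).items()})
print(read_state())
E
```

```text
top {'intrinsics': [[580.29, 0.0, 322.456], [0.0, 580.29, 233.156], [0.0, 0.0, 1.0]], 'k1': -0.136, 'R': [[-0.021, -1.0, 0.015], [-0.991, 0.019, -0.132], [0.132, -0.018, -0.991]], 't': [0.053, 0.536, 1.407]}
side {'intrinsics': [[569.789, 0.0, 315.675], [0.0, 569.789, 237.313], [0.0, 0.0, 1.0]], 'k1': -0.096, 'R': [[-0.981, -0.194, -0.021], [-0.119, 0.683, -0.721], [0.154, -0.704, -0.693]], 't': [0.527, 0.065, 1.12]}
{'time_s': 0.1, 'joint_positions': array([-7.72618845e+01,  3.02731904e+01,  8.21489010e+01,  3.36287070e-04,
        6.76891323e+01, -1.02274080e+01]), 'qvel': array([ 0.00511926,  0.02482109, -0.13443482, -0.00063529, -0.01140289,
       -0.01468219]), 'tau': array([-1.18765797e-04, -4.40984738e+01, -1.77151108e+01,  6.34337612e-02,
        5.34259994e-02, -5.26861106e-05]), 'position': array([ 0.24374145, -0.57480115,  0.2216751 ]), 'tcp_rot': array([[ 9.20740746e-01,  3.90174704e-01, -4.22732852e-04],
       [ 3.90174776e-01, -9.20738864e-01,  1.89463834e-03],
       [ 3.50013386e-04, -1.90941041e-03, -9.99998116e-01]]), 'force': array([-1.01969059, -0.13200872,  0.04901523]), 'moment': array([-0.00634963, -0.01967169,  0.02415792]), 'opening': 0.9984450984011657}
```

View pics/top0.png

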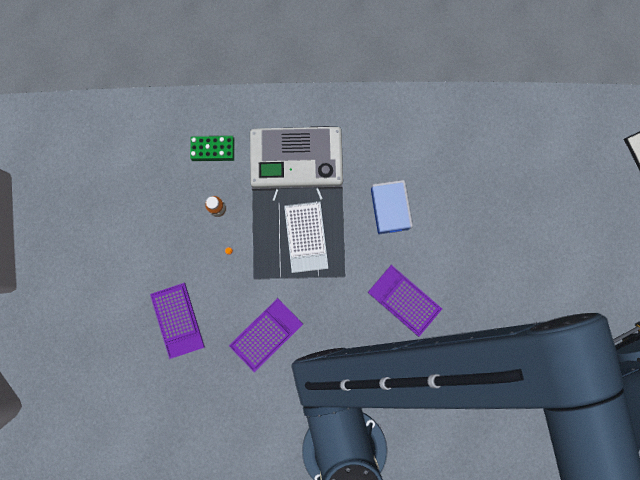

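View pics/side0.png

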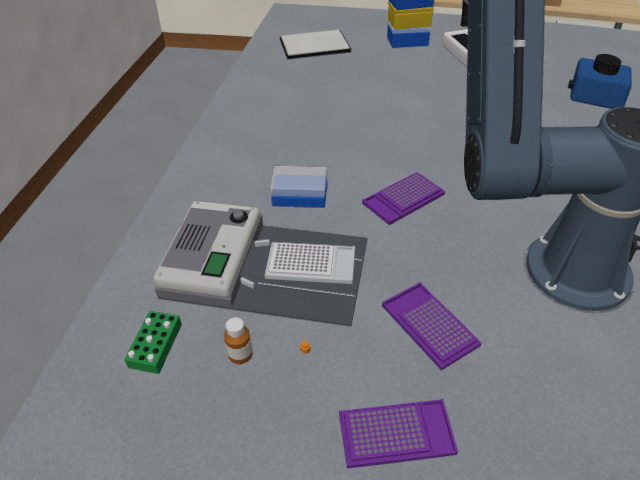

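The picture shows four carrier-shaped things. In the top view, the white and aluminium one is on the dark bed at (307,237). Three purple ones lie on the bench at (178,320), (266,335) and (405,300). The one on the bed matches the colours described. I'll confirm that in a crop while I measure.

```bash
cat > m.py <<'E'
from h import *
def carrier(im):
    hsv=cv2.cvtColor(im,cv2.COLOR_RGB2HSV)
    m=((hsv[...,2]>125)&(hsv[...,1]<60)).astype(np.uint8)
    return m
E
python3 - <<'E'
from m import *
im=snap("top","t1.png")
g=cv2.cvtColor(im,cv2.COLOR_RGB2GRAY)
print(g[265,240:350:3]); print(g[230,250:350:2]); print(g[262,282:332:2]); print(g[180:290:3,307])
roi=np.zeros_like(g);roi[192:277,256:342]=1
m=((g>110)&(roi>0)).astype(np.uint8)
m=cv2.morphologyEx(m,cv2.MORPH_CLOSE,np.ones((5,5)));m=cv2.morphologyEx(m,cv2.MORPH_OPEN,np.ones((9,9)))
c=max(cv2.findContours(m,0,2)[0],key=cv2.contourArea)
b=cv2.boxPoints(cv2.minAreaRect(c));print(b)
P=np.array([onz("top",u,v,.02) for u,v in b]);print(P.round(4),np.linalg.norm(np.diff(P,axis=0),axis=1))
bed=((g<75)).astype(np.uint8);bed[:188]=0;bed[285:]=0;bed[:,:245]=0;bed[:,352:]=0
bed=cv2.morphologyEx(bed|m,cv2.MORPH_CLOSE,np.ones((13,13)))
c=max(cv2.findContours(bed,0,2)[0],key=cv2.contourArea)
b=cv2.boxPoints(cv2.minAreaRect(c));print(b)
P=np.array([onz("top",u,v,.01) for u,v in b]);print(P.round(4),np.linalg.norm(np.diff(P,axis=0),axis=1))
cr=im[118:288,235:360];cv2.imwrite("pics/c1.png",cv2.resize(cr,None,fx=3.5,fy=3.5,interpolation=2)[...,::-1])
E
```

```text
[131 133 136 136 135  69  69  72  70  68  73  75  74 113  72  72  70 215
 202 200 200 203 200 196 201 202 202 205 200 208  73  70  71  73  72 144
 129]
[138 110  73  69  71  75  74  76  73  76  73  71  76  68  65  64  72  74
  70 214 232 167 236 181 237 215 229 186 154 192 109 230 110 219 134 233
 226  61  72  72  74  69  72  77  78  74  76 139 135 129]
[ 69  71  70  73 125 203 200 199 198 201 205 198 204 203 200 200 205 199
 200 205 200 200 210  68  73]
[195 176  83  74  77  74  74  73 175 231 198 218 238 222 225 195 142 110
 102 160 222 220 239 223 231 206 203 204 202 201 185  72  69 135 132 129
 134]
[[283.45767 205.00482]
 [320.37546 200.78564]
 [328.15305 268.83963]
 [291.23526 273.0588 ]]
[[0.6127 0.1385 0.02  ]
 [0.6217 0.045  0.02  ]
 [0.449  0.0292 0.02  ]
 [0.4404 0.1214 0.02  ]] [0.09395093 0.17342101 0.09252214]
[[251.53288 188.24913]
 [342.07544 185.86644]
 [344.44153 275.77783]
 [253.89899 278.16052]]
[[ 0.6597  0.2202  0.01  ]
 [ 0.6615 -0.0115  0.01  ]
 [ 0.4315 -0.0115  0.01  ]
 [ 0.43    0.2155  0.01  ]] [0.23172416 0.23000926 0.22696285]
```

View pics/c1.png

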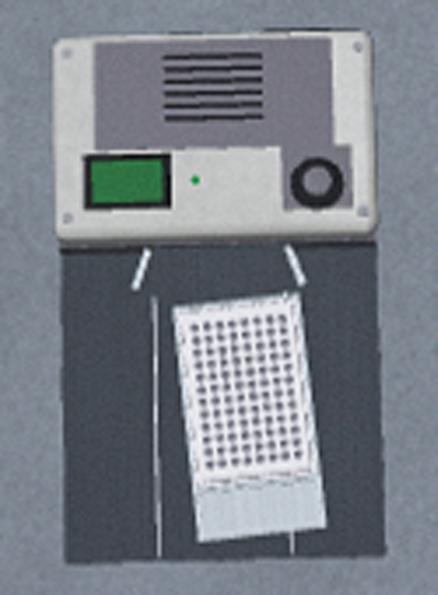

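The crop confirms it: the carrier is the white and aluminium one on the bed. Its nose (plate end) is towards the slot and its rear tray at about (309,268). Next I'll measure the reader's axis from the left white line, the key and the bridge edges.

```bash
python3 - <<'E'
from m import *
im=cv2.imread("pics/t1.png");g=cv2.cvtColor(im,cv2.COLOR_BGR2GRAY).astype(float)
# left white line, subpixel
L=[]
for v in range(208,274):
    w=np.clip(g[v,273:284]-80,0,None)
    if w.sum()>15: L.append(onz("top",(w*np.arange(273,284)).sum()/w.sum(),v,.0105))
L=np.array(L);f=np.polyfit(L[:,0],L[:,1],1);print("line yaw",np.degrees(np.arctan(f[0])),"y at .43,.656",np.polyval(f,[.43,.656]),"res",np.std(L[:,1]-np.polyval(f,L[:,0])))
R=[]
for v in range(273,276):
    w=np.clip(g[v,310:330]-85,0,None);
    if w.sum()>15:R.append(onz("top",(w*np.arange(310,330)).sum()/w.sum(),v,.0105))
print("R line",np.array(R).round(4))
# key surround
k=(g[155:186,312:340]<70).astype(np.uint8)
c=max(cv2.findContours(k,0,2)[0],key=cv2.contourArea);(x,y),r=cv2.minEnclosingCircle(c);print("ring px",x+312,y+155,r,onz("top",x+312,y+155,.069))
# bed front edge, bridge foot edge (dark->bright) rows
for name,vs,cols,z,up in(("bedfront",(270,285),range(260,276),.01,1),("bedfront",(272,285),range(330,342),.01,1),("mouthface",(182,196),range(258,272),.01,0),("mouthface",(182,196),range(325,338),.01,0)):
    E=[]
    for u in cols:
        s=g[vs[0]:vs[1],u]; d=np.clip(np.diff(s) if up else -np.diff(s),8,None)-8; E.append(onz("top",u,vs[0]+.5+(d*np.arange(len(d))).sum()/d.sum(),z))
    print(name,np.mean(E,axis=0).round(4))
E
```

```text
line yaw 0.24129740203814773 y at .43,.656 [0.15036222 0.15131401] res 0.00043036155313412675
R line [[0.4398 0.0547 0.0105]
 [0.4373 0.0547 0.0105]
 [0.4348 0.0548 0.0105]]
ring px 325.1785717010498 170.0 7.452071666717529 [0.68942145 0.03231105 0.069     ]
bedfront [0.4287 0.1814 0.01  ]
bedfront [0.429 0.011 0.01 ]
mouthface [0.6646 0.187  0.01  ]
mouthface [0.6652 0.0168 0.01  ]
```

>>> play_rows(
  plan=[
    [[0.4,0.86,0,0,0,0.0467,1],[0.4,0.86,0,0,0,0.0467,1],[0.4,0.86,0,0,0,0.0467,1],[0.4,0.86,0,0,0,0.0467,1],[0.4,0.86,0,0,0,0.0467,1],[0.4,0.86,0,0,0,0.0467,1],[0.4,0.86,0,0,0,0.0467,1],[0.4,0.86,0,0,0,0.0467,1],[0.4,0.86,0,0,0,0,1],[0.4,0.86,0,0,0,0,1],[0.4,0.86,0,0,0,0,1],[0.4,0.86,0,0,0,0,1]],
  ],
)

```text
time_s: 1.35
position: [0.4843, -0.0575, 0.2225]
tcp_rot: [[-0.004, 1.0, 0.0], [1.0, 0.004, -0.0], [-0.0, 0.0, -1.0]]
force: [1.8, -0.7, 0.2]
opening: 1.002
```

```bash
python3 -c "
from h import *
s=read_state();print(s['position'],s['tcp_rot'],s['joint_positions'],s['force'])"
```

```text
[ 0.48429654 -0.05753077  0.22254222] [[-3.64502989e-03  9.99993356e-01  3.96678891e-05]
 [ 9.99993352e-01  3.64503378e-03 -9.84094567e-05]
 [-9.85533937e-05  3.93089200e-05 -9.99999994e-01]] [-1.99273528e+01  1.96958410e+01  1.01356239e+02 -5.28354295e-03
  5.89438617e+01 -2.01334727e+01] [ 1.83323613 -0.65883267  0.24127758]
```

>>> play_rows(
  plan=[
    [[0.45,0.5,0,0,0,0,1],[0.45,0.45,-0.4,0,0,0,1],[0,0,-0.8,0,0,0,1],[0,0,-0.8,0,0,0,1],[0,0,-0.7,0,0,0,1],[0,0,-0.5,0,0,0,1],[0,0,-0.4,0,0,0,1],[0,0,0,0,0,0,1],[0,0,0,0,0,0,1]],
  ],
)

```text
time_s: 2.25
position: [0.5288, -0.0119, 0.0424]
tcp_rot: [[-0.004, 1.0, -0.001], [1.0, 0.004, 0.0], [0.0, -0.001, -1.0]]
force: [0.9, -0.5, 0.8]
opening: 1.004
```

```bash
python3 - <<'E'
from h import *
t=snap("top","t2.png");s=snap("side","s2.png")
a=cv2.resize(t[140:290,230:370],None,fx=2.8,fy=2.8);b=cv2.resize(s[180:330,220:390],None,fx=2.8,fy=2.8)[:, :400]
cv2.imwrite("pics/v2.png",np.hstack([a,b])[...,::-1]);print(read_state()['position'])
E
```

```text
[ 0.52977005 -0.01211743  0.04361215]
```

View pics/v2.png

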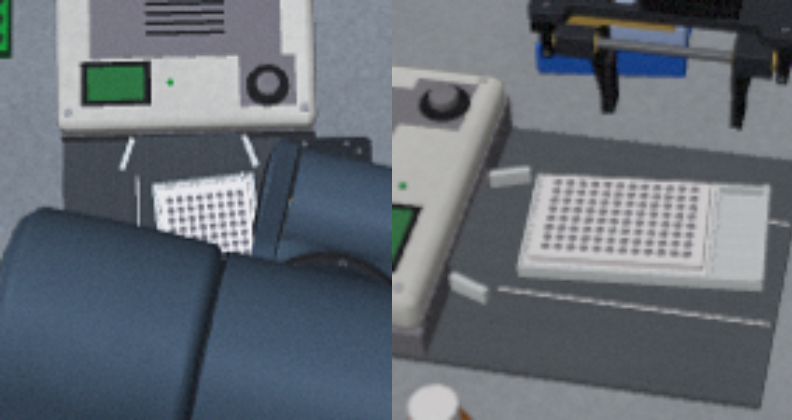

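The side view shows the fingers hovering just off the carrier's right wall, so I'll lower them and push sideways with both fingertips.

>>> play_rows(
  plan=[
    [[0,0,-0.3,0,0,0,1],[0,0,-0.25,0,0,0,1],[0,0.3,0,0,0,0,1],[0,0.2,0,0,0,0,1],[0,0.1,0,0,0,0,1],[0,0.1,0,0,0,0,1],[0,0.1,0,0,0,0,1],[0,0.1,0,0,0,0,1],[0,0.1,0,0,0,0,1],[0,0,0,0,0,0,1]],
  ],
)

```text
time_s: 3.35
position: [0.529, 0.0387, 0.0151]
tcp_rot: [[-0.004, 1.0, 0.0], [1.0, 0.004, 0.0], [0.0, 0.0, -1.0]]
force: [0.2, -0.8, 0.3]
opening: 1.002
```

>>> play_rows(
  plan=[
    [[0,0.06,0,0,0,0,1],[0,0.04,0,0,0,0,1],[0,0.04,0,0,0,0,1],[0,0.02,0,0,0,0,1],[0,0,0,0,0,0,1],[0,0,0,0,0,0,1]],
  ],
)

```text
time_s: 3.95
position: [0.5288, 0.0462, 0.015]
tcp_rot: [[-0.004, 1.0, -0.0], [1.0, 0.004, 0.0], [0.0, -0.0, -1.0]]
force: [-0.4, -0.6, -0.3]
opening: 1.003
```

```bash
cat > cs.py <<'E'
from m import *
def carr(cam,f):
    im=snap(cam,f);return im
E
python3 - <<'E'
from h import *
s=snap("side","s3.png")
print(read_state()['position'],read_state()['force'])
b=cv2.resize(s[180:330,220:390],None,fx=4,fy=4);cv2.imwrite("pics/v3.png",b[...,::-1])
E
```

```text
[0.52874313 0.04617538 0.0150182 ] [-0.79129033 -0.00874951 -0.85799592]
```

View pics/v3.png

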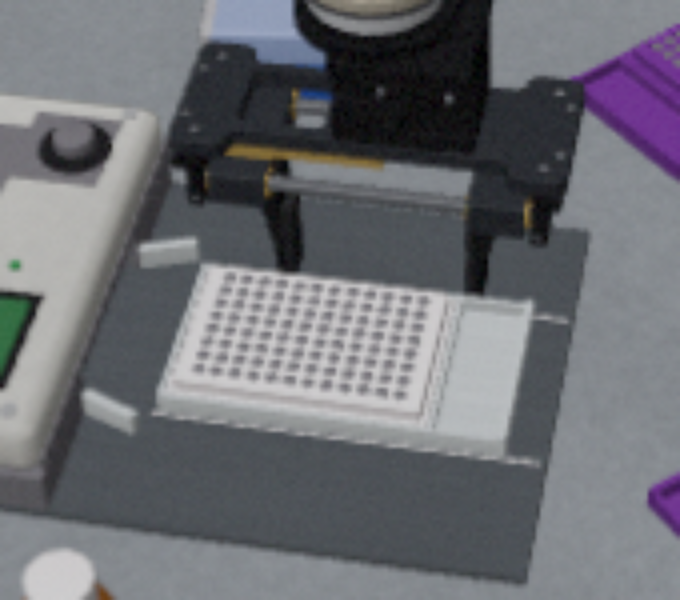

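The carrier is now lined up between the white lines, with its left edge along the left line and its tail square. I'll back off, lift, turn the jaws across and go behind the lip.

>>> play_rows(
  plan=[
    [[0,-0.2,0,0,0,0,1],[0,-0.2,0,0,0,0,1],[0,0,0.8,0,0,0,0.2],[0,0,0.9,0,0,-0.0455,0.2],[0,0,0,0,0,-0.0455,0.2],[-0.25,0.15,0,0,0,-0.0455,0.2],[-0.25,0.15,0,0,0,-0.0455,0.2],[-0.25,0.2,0,0,0,-0.0455,0.2],[-0.25,0.2,0,0,0,-0.0455,0.2],[-0.25,0.2,0,0,0,-0.0455,0.2],[-0.25,0.2,0,0,0,-0.0455,0.2],[-0.25,0.2,0,0,0,-0.0455,0.2]],
  ],
)

```text
time_s: 5.2
position: [0.441, 0.0906, 0.1001]
tcp_rot: [[0.961, 0.277, 0.0], [0.277, -0.961, -0.0], [0.0, 0.0, -1.0]]
force: [0.6, 0.5, -0.7]
opening: 0.602
```

>>> play_rows(
  plan=[
    [[-0.25,0.2,0,0,0,-0.0455,0.2],[-0.25,0.2,0,0,0,-0.0455,0.2],[0,0,0,0,0,0,0.2],[0,0,0,0,0,0,0.2]],
  ],
)

```text
time_s: 5.6
position: [0.417, 0.1105, 0.1002]
tcp_rot: [[1.0, 0.005, 0.001], [0.005, -1.0, -0.0], [0.001, 0.0, -1.0]]
force: [0.9, -0.9, -1.0]
opening: 0.602
```

```bash
python3 - <<'E'
from h import *
s=snap("side","s4.png")
print(read_state()['position'],read_state()['joint_positions'])
b=cv2.resize(s[150:350,160:420],None,fx=3,fy=3);cv2.imwrite("pics/v4.png",b[...,::-1])
E
```

```text
[0.41764322 0.1104188  0.10021067] [-7.24225656e-02  2.85948481e+01  1.15760849e+02 -1.72254483e-02
  3.55432839e+01  8.96961673e+01]
```

View pics/v4.png

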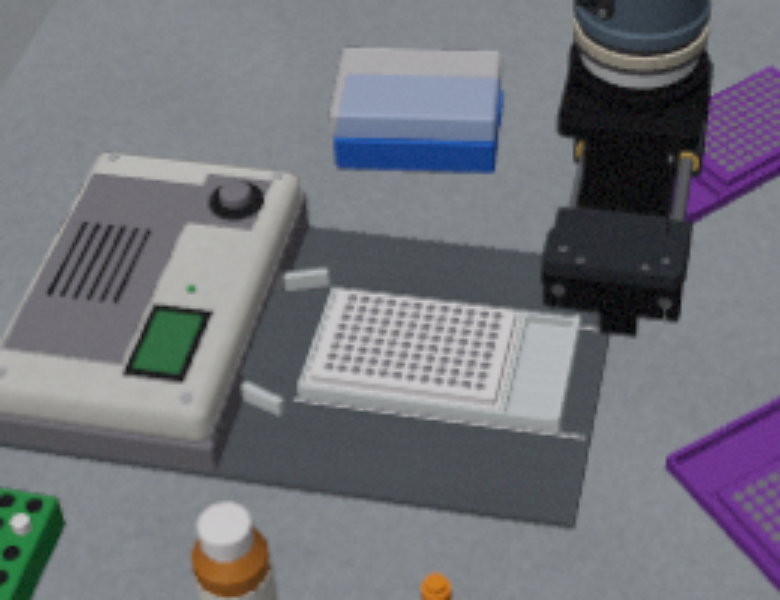

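>>> play_rows(
  plan=[
    [[0,-0.15,-0.6,0,0,0,0.2],[0,0,-0.6,0,0,0,0.2],[0,0,-0.5,0,0,0,0.2],[0,0,0,0,0,0,0.2],[0.2,0,0,0,0,0,0.2],[0.1,0,0,0,0,0,0.2],[0.1,0,0,0,0,0,0.2],[0.1,0,0,0,0,0,0.2],[0.1,0,0,0,0,0,0.2],[0.1,0,0,0,0,0,0.2],[0.1,0,0,0,0,0,0.2],[0,0,0,0,0,0,0.2]],
  ],
)

```text
time_s: 6.85
position: [0.4579, 0.1036, 0.0152]
tcp_rot: [[1.0, 0.002, 0.002], [0.002, -1.0, -0.0], [0.002, 0.0, -1.0]]
force: [0.1, -0.3, -0.0]
opening: 0.6
```

>>> play_rows(
  plan=[
    [[0.1,0,0,0,0,0,0.2],[0.1,0,0,0,0,0,0.2],[0.1,0,0,0,0,0,0.2],[0.1,0,0,0,0,0,0.2],[0,0,0,0,0,0,0.2]],
  ],
)

```text
time_s: 7.35
position: [0.4782, 0.1035, 0.0151]
tcp_rot: [[1.0, 0.002, 0.003], [0.002, -1.0, -0.0], [0.003, 0.0, -1.0]]
force: [-0.6, -0.4, 0.2]
opening: 0.602
```

```bash
python3 - <<'E'
from h import *
s=snap("side","s5.png")
print(read_state()['position'],read_state()['force'])
b=cv2.resize(s[180:330,200:390],None,fx=4,fy=4);cv2.imwrite("pics/v5.png",b[...,::-1])
E
```

```text
[0.47761243 0.10349075 0.01509708] [-0.36907818  0.42185027  0.47865378]
```

View pics/v5.png

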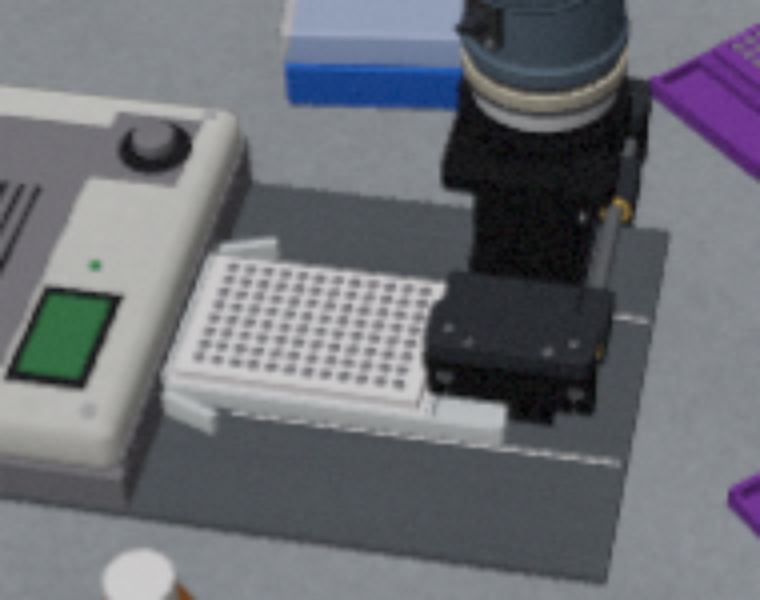

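The nose is at the mouth and centred between the guides. I'll keep pushing and watch the force.

>>> play_rows(
  plan=[
    [[0.1,0,0,0,0,0,0.2],[0.1,0,0,0,0,0,0.2],[0.1,0,0,0,0,0,0.2],[0.1,0,0,0,0,0,0.2],[0.1,0,0,0,0,0,0.2],[0.1,0,0,0,0,0,0.2],[0.1,0,0,0,0,0,0.2],[0.1,0,0,0,0,0,0.2]],
  ],
)

```text
time_s: 8.2
position: [0.5167, 0.1036, 0.015]
tcp_rot: [[1.0, 0.002, -0.0], [0.002, -1.0, 0.0], [-0.0, -0.0, -1.0]]
force: [-1.1, -0.4, -0.8]
opening: 0.605
```

>>> play_rows(
  plan=[
    [[0.1,0,0,0,0,0,0.2],[0.1,0,0,0,0,0,0.2],[0.1,0,0,0,0,0,0.2],[0.1,0,0,0,0,0,0.2],[0.1,0,0,0,0,0,0.2],[0.1,0,0,0,0,0,0.2],[0.1,0,0,0,0,0,0.2],[0.1,0,0,0,0,0,0.2]],
  ],
)

```text
time_s: 9.0
position: [0.5567, 0.1036, 0.015]
tcp_rot: [[1.0, 0.002, -0.0], [0.002, -1.0, 0.0], [-0.0, -0.0, -1.0]]
force: [-1.7, -0.5, -0.1]
opening: 0.6
```

>>> play_rows(
  plan=[
    [[0.1,0,0,0,0,0,0.2],[0.1,0,0,0,0,0,0.2],[0.1,0,0,0,0,0,0.2],[0.1,0,0,0,0,0,0.2],[0.1,0,0,0,0,0,0.2],[0.1,0,0,0,0,0,0.2],[0.1,0,0,0,0,0,0.2],[0,0,0,0,0,0,0.2]],
  ],
)

```text
time_s: 9.8
position: [0.5929, 0.1035, 0.0152]
tcp_rot: [[1.0, 0.002, 0.002], [0.002, -1.0, -0.0], [0.002, 0.0, -1.0]]
force: [0.3, 0.4, -0.3]
opening: 0.6
```

>>> play_rows(
  plan=[
    [[0.06,0,0,0,0,0,0.2],[0.06,0,0,0,0,0,0.2],[0.06,0,0,0,0,0,0.2],[0.06,0,0,0,0,0,0.2],[0.04,0,0,0,0,0,0.2],[0,0,0,0,0,0,0.2]],
  ],
)

```text
time_s: 10.4
position: [0.6061, 0.1035, 0.0151]
tcp_rot: [[1.0, 0.002, 0.001], [0.002, -1.0, 0.0], [0.001, -0.0, -1.0]]
force: [-0.7, -0.2, 0.1]
opening: 0.597
```

>>> play_rows(
  plan=[
    [[0.03,0,0,0,0,0,0.2],[0.03,0,0,0,0,0,0.2],[0.02,0,0,0,0,0,0.2],[0,0,0,0,0,0,0.2]],
  ],
)

```text
time_s: 10.8
position: [0.6096, 0.1036, 0.015]
tcp_rot: [[1.0, 0.002, 0.0], [0.002, -1.0, 0.0], [0.0, -0.0, -1.0]]
force: [0.1, -0.1, -0.1]
opening: 0.599
```

>>> play_rows(
  plan=[
    [[0.03,0,0,0,0,0,0.2],[0.02,0,0,0,0,0,0.2],[0,0,0,0,0,0,0.2]],
  ],
)

```text
time_s: 11.1
position: [0.6116, 0.1036, 0.015]
tcp_rot: [[1.0, 0.002, -0.001], [0.002, -1.0, -0.0], [-0.001, 0.0, -1.0]]
force: [-2.0, 0.7, -0.3]
opening: 0.6
```

>>> play_rows(
  plan=[
    [[0.02,0,0,0,0,0,0.2],[0.02,0,0,0,0,0,0.2],[0,0,0,0,0,0,0.2]],
  ],
)

```text
time_s: 11.4
position: [0.6117, 0.1036, 0.0148]
tcp_rot: [[1.0, 0.002, -0.005], [0.002, -1.0, -0.0], [-0.005, 0.0, -1.0]]
force: [-5.4, 0.2, 3.8]
opening: 0.596
```

>>> play_rows(
  plan=[
    [[0.03,0,0,0,0,0,0.2],[0.03,0,0,0,0,0,0.2],[0,0,0,0,0,0,0.2],[0,0,0,0,0,0,0.2]],
  ],
)

```text
time_s: 11.8
position: [0.6117, 0.1037, 0.0145]
tcp_rot: [[1.0, 0.003, -0.011], [0.003, -1.0, -0.0], [-0.011, 0.0, -1.0]]
force: [-9.4, -0.8, 4.5]
opening: 0.6
```

The carrier has stopped against something solid. TCP x held at 0.6117 while the command went further and the force rose, and the expected home position was about 0.6125. I'll back straight off, lift, close the fingers and move over the key.

>>> play_rows(
  plan=[
    [[-0.4,0,0,0,0,0,0.2],[-0.4,0,0,0,0,0,0.2],[-0.2,0,0,0,0,0,0.2],[0,0,0.9,0,0,0,-1],[0,0,0.9,0,0,0,-1],[0,0,0.6,0,0,0,-1],[0.6,-0.35,0,0,0,0,-1],[0.6,-0.35,0,0,0,0,-1],[0.6,-0.35,0,0,0,0,-1],[0.6,-0.35,0,0,0,0,-1],[0,0,0,0,0,0,-1],[0,0,0,0,0,0,-1]],
  ],
)

```text
time_s: 13.0
position: [0.6877, 0.033, 0.1348]
tcp_rot: [[1.0, 0.001, 0.001], [0.001, -1.0, 0.0], [0.001, -0.0, -1.0]]
force: [-0.4, -0.1, -0.8]
opening: 0.01
```

```bash
python3 - <<'E'
from h import *
s=snap("side","s6.png")
print(read_state()['position'],read_state()['force'],read_state()['opening'],read_state()['tcp_rot'].round(3))
for X in((.689,.0318,.077),(.622,.1495,.02),(.622,.0575,.022),(.622,.1495,.022)): print(X,proj("side",X))
b=cv2.resize(s[150:300,150:350],None,fx=4,fy=4,interpolation=2);cv2.imwrite("pics/v6.png",b[...,::-1])
E
```

```text
[0.68653679 0.03370388 0.13467969] [0.36252739 0.03463785 0.38821495] 0.0019028439066699615 [[ 1.     0.002 -0.001]
 [ 0.002 -1.     0.   ]
 [-0.001 -0.    -1.   ]]
(0.689, 0.0318, 0.077) (np.float64(238.39172174909737), np.float64(211.91054183155717))
(0.622, 0.1495, 0.02) (np.float64(257.4427034390724), np.float64(277.79690273975405))
(0.622, 0.0575, 0.022) (np.float64(269.3067100579326), np.float64(244.07586421883812))
(0.622, 0.1495, 0.022) (np.float64(257.34633065787074), np.float64(277.1003881515921))
```

View pics/v6.png

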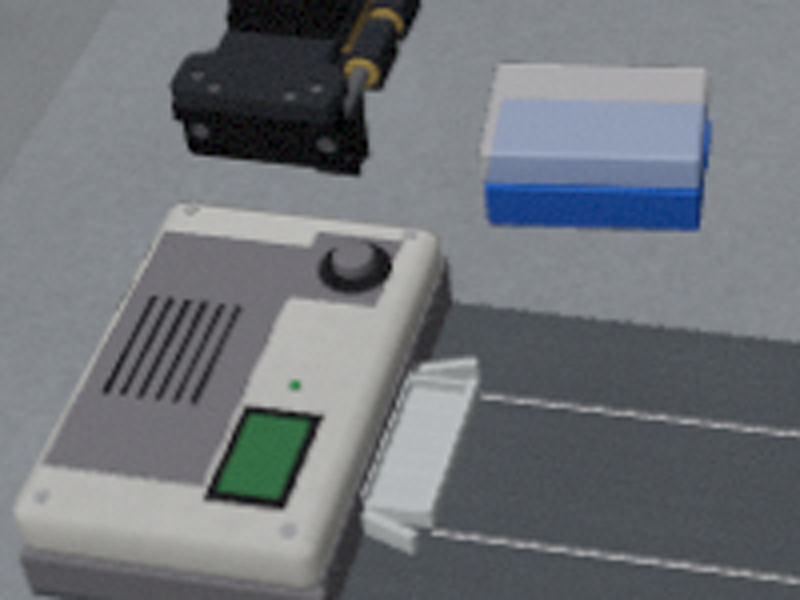

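The lip corners project to crop pixels (477,376) and (430,510), right where the picture shows them, so the carrier is home. The neighbouring objects haven't moved. Now I'll press the key.

>>> play_rows(
  plan=[
    [[0.04,-0.03,-0.6,0,0,0,-1],[0,0,-0.4,0,0,0,-1],[0,0,-0.06,0,0,0,-1],[0,0,-0.06,0,0,0,-1],[0,0,0,0,0,0,-1],[0,0,0,0,0,0,-1]],
  ],
)

```text
time_s: 13.65
position: [0.6896, 0.0323, 0.0804]
tcp_rot: [[1.0, 0.002, 0.002], [0.003, -1.0, -0.0], [0.002, 0.0, -1.0]]
force: [0.1, -0.5, -0.7]
opening: 0.008
```

>>> play_rows(
  plan=[
    [[0,0,-0.03,0,0,0,-1],[0,0,-0.03,0,0,0,-1],[0,0,0,0,0,0,-1],[0,0,0,0,0,0,-1]],
  ],
)

```text
time_s: 14.05
position: [0.6895, 0.032, 0.0766]
tcp_rot: [[1.0, 0.002, 0.001], [0.002, -1.0, 0.0], [0.001, -0.0, -1.0]]
force: [-0.1, -0.1, 2.1]
opening: 0.002
```

>>> play_rows(
  plan=[
    [[0,0,-0.04,0,0,0,-1],[0,0,-0.04,0,0,0,-1],[0,0,0,0,0,0,-1],[0,0,0,0,0,0,-1]],
  ],
)

```text
time_s: 14.45
position: [0.6895, 0.032, 0.0734]
tcp_rot: [[1.0, 0.002, 0.002], [0.002, -1.0, -0.0], [0.002, 0.0, -1.0]]
force: [-0.5, 0.5, 7.2]
opening: 0.008
```

>>> play_rows(
  plan=[
    [[0,0,-0.03,0,0,0,-1],[0,0,0,0,0,0,-1],[0,0,0,0,0,0,-1]],
  ],
)

```text
time_s: 14.75
position: [0.6895, 0.0321, 0.0733]
tcp_rot: [[1.0, 0.002, 0.002], [0.002, -1.0, -0.0], [0.002, 0.0, -1.0]]
force: [-1.9, 0.8, 13.0]
opening: 0.005
```

The key is fully down: z stopped at 0.0733 and the force rose to 13 N. I'll release it by lifting clear.

>>> play_rows(
  plan=[
    [[0,0,0.1,0,0,0,-1],[0,0,0.2,0,0,0,-1],[0,0,0.6,0,0,0,-1],[0,0,0.8,0,0,0,-1],[0,0,0.8,0,0,0,-1],[-0.5,0,0.5,0,0,0,-1],[-0.8,0,0,0,0,0,-1],[-0.8,-0.5,0,0,0,0,-1],[-0.8,-0.8,0,0,0,0,-1],[0,-0.8,0,0,0,0,-1],[0,0,0,0,0,0,-1],[0,0,0,0,0,0,-1]],
  ],
)

```text
time_s: 15.95
position: [0.5482, -0.0691, 0.2205]
tcp_rot: [[1.0, -0.0, -0.001], [-0.0, -1.0, 0.001], [-0.001, -0.001, -1.0]]
force: [-0.3, -0.1, -0.5]
opening: 0.007
```

```bash
python3 - <<'E'
from h import *
s=snap("side","s7.png");print(read_state()['position'])
cv2.imwrite("pics/v7.png",cv2.resize(s[150:390,110:430],None,fx=2.4,fy=2.4,interpolation=2)[...,::-1])
E
```

```text
[ 0.54831822 -0.06823757  0.2203953 ]
```

View pics/v7.png

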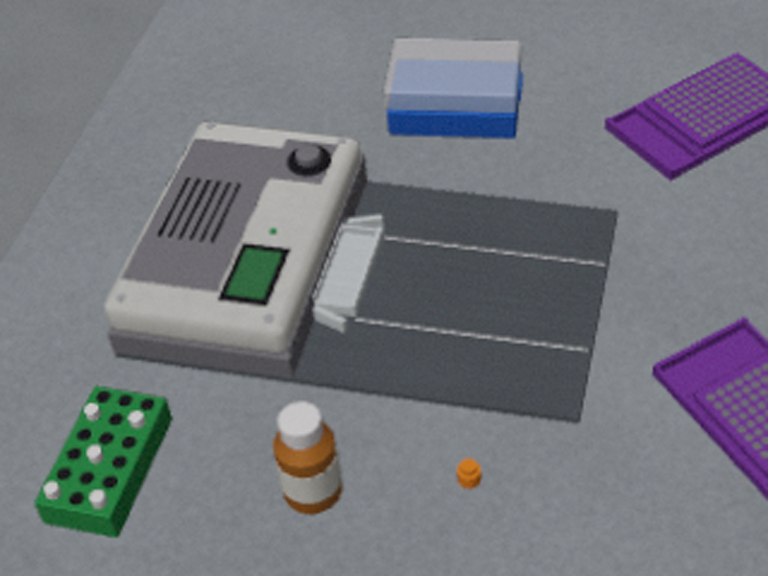

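The carrier is flat in the slot with its lip at the guides' outer ends, the key at crop (308,158) is up again, and nothing else has moved. Handing in.

```bash
python3 -c "
from rig import *
print(hand_in())"
```

```text
the job is handed in; nothing more can be done
None
```

The carrier is fully home in the slot, the start key was pressed and has come up again, and the job is handed in; the clock read about 16 s of the 67 s allowed.

- **Lining up:** I squared and centred the carrier by pushing its right wall with both open fingertips.
- **Pushing home:** I then pushed the rear lip straight in. The fingertips stopped at x = 0.6117 m (expected about 0.6125 m), and the force rose to 9 N with no further travel. In the side picture the lip corners were where a fully home carrier puts them.
- **Start key:** I pressed it with closed fingers after the carrier was home. It stopped about 4 mm down, and the force reached 13 N at the end stop.
- **Last picture:** The carrier is flat in the slot, the key is up, and the arm is clear. The tip box, vial, tube rack and cap look unmoved.

No final check failed. The only disagreements were small. The bridge's front edge measured about 10 mm further back than the bed edge and key implied; I used the bed and key, and the stop position bore that out. The key also appeared about 2 pixels off its predicted place in the side view.

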